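# Square a filter slide in its nest and hold it up to the code reader

### The arm

A 7-joint arm with a two-finger parallel gripper is mounted at the origin on a cart in front of the work surface, level with it; the furniture and walls round the work are solid. World frame = base frame: x ahead of the robot, y to its left, z up, the work surface at z = 0. Lengths are in m, angles in rad, forces in N, time in s.
With the tool pointing down it reaches from about 0.4 to 0.875 m from the base axis. Payload 19.3 kg.
Tool frame: the origin (TCP) lies midway between the tips of the shut fingers; the grasp point (between the pads) lies bot.pinch_z behind it (bot.pinch_z is the distance from the TCP to the grasp point, in m); z points along the fingers, y is the line along which they close (so a half turn about z gives the same grasp; the last joint's range is limited). The gripper opens to 85 mm and grips with 20 to 120 N. Pads are 22 mm wide; open, the fingers measure 114 mm over their backs; the gripper's body (76 mm by 85 mm) begins 54 mm behind the grasp point. The pads swing forward as they close: fully open they stand 13 mm farther back than shut.
Start: joints at [1.217, 0.521, -0.036, 1.599, 0.021, 1.021, -0.113], TCP at [0.175, -0.6, 0.231] pointing down, gripper open.
Joint ranges: [-2.91, 2.91], [-0.3, 2.13], [-1.5, 1.42], [0.17, 2.43], [-1.26, 4.41], [0.16, 1.93], [-2.52, 2.52]. Speed limits (rad/s): [1.89, 1.89, 2.39, 2.39, 3.01, 3.01, 3.01].

### API

Orientations are given as [roll, pitch, yaw] about the fixed x, y, z axes, in that order (R = Rz(yaw) Ry(pitch) Rx(roll)).
In Python, from workcell import readout, grab_frame, camera_info, workorder, bot gives the robot as it stands. The module is installed in compiled form; this text tells all that it offers.
- The arm moves only by the tool drive_tool, never from a script. Its argument "targets" is a list of rows, each an object of numbers: "dx", "dy", "dz": the shift along the tool's x, y, z as a fraction of full scale; "yaw": the turn about the tool's z as a fraction of full scale; "fingers": the closure, from 0 (fully open) to 1 (shut). In form: [{"dx": .., "dy": .., "dz": .., "yaw": .., "fingers": ..}, ...]. A call has 1 to 20 rows; each row shifts and turns the commanded pose from where the row before left it, along the tool's axes as they then stand; what a row does not reach is not made up. Full scale, the value 1, is 0.1 m for a shift and 90 degrees for a turn. A row lasts 1/10 s, in which the tool goes at most 50 mm and 8.59 degrees, less where a joint would pass 70% of its speed; a pose out of reach is approached as far as the arm can. A call with a number of a shift or a turn outside -1 to 1 is refused whole. A call with a gripper value outside its range is refused whole. The fingers move at their own pace and stop on an object; "squeeze" is the grip in N (left out, the last holds). Time passes only in rows, so rows that do not move let the fingers close. It gives the time, the measured TCP pose, the force, the opening and the grip force at its end, in the units of the state.
- readout.observe(): the state, without advancing time (a new reading comes with each control period).
- grab_frame(name): name is "side" or "top" or "wrist"; returns the picture (480x640x3 uint8, blue, green, red); there is no depth.
- camera_info(name): a dict with "fx", "fy", "cx", "cy" (pixels), "D" ([k1, k2, p1, p2, k3] as OpenCV has them; the pictures are not rectified), "T" (4x4, takes a point from camera to world coordinates); the wrist camera has in their place "hand_eye" (4x4, takes a point from camera to tool coordinates, whose origin is the TCP and whose axes are the flange's). Camera axes: x right, y up, looking along -z (the intrinsics and any distortion apply to the point x, -y, -z); pixel columns grow to the right and rows downward; lengths in m; the calibration is good to about 2 mm. A picture is of the moment at which its call begins: read the wrist's pose just before it. camera_info takes no time and is no camera call.
- workorder.job_done(): hands the job in; it is judged then, once.
The state is a dict: "clock": time; "qpos": joint angles; "qd": joint speeds; "joint_efforts": joint torques, N m; "position": TCP position; "tool_rot": TCP orientation; "force": force on the tool from outside, world axes, zero at the start; "moment": the same for the moment, N m; "grip_width": finger opening in m; "finger_force": force on a finger pad.
Only numpy, scipy, OpenCV 4.12 (cv2) and the standard library are available. Lean on these libraries where they do the work, as an engineer would, in place of code of your own. Each camera call takes 0.05 s, during which the arm holds its last target. There are 200 camera calls.

### The job

Pick up the filter slide that lies label up (its white frosted end has one small corner cut out), turn it so that the cut corner meets the orange key of the squaring nest, seat it flat in the nest's pocket and let go of it there. Then take it out again and finish while still holding it in the gripper: level, label up, its frosted end pointing at the code reader's head and the middle of that end still above the white ring on the reader's base, about 75 mm above the cart top and resting on nothing. Leave the other slide, which lies face down, and the small things round about where they are, and do not touch the reader.

Things in the scene. Friction and masses are not known exactly. Their poses are not given: they have to be found in the camera images.
- slide: loose filter slide, 90 x 34 x 8 mm, 40 g, pale blue, lying label up at any yaw. Origin: centre of its underside; x along its length to the frosted end, z up out of the label face. The last 24 mm at +x are white with a dot-code sticker; the corner at +x +y has a 9 x 9 mm square notch; a round green window is in the blue part. Grip it across its 34 mm width near the origin
- slide_label (a point): point on the slide's top face in the middle of the frosted end: 30 mm along the slide's +x from its origin, 8 mm above its underside; axes as the slide's
- slide_clear_end (a point): middle of the slide's other (blue, unfrosted) end face: 45 mm along the slide's -x from its origin, 4 mm above its underside
- spent_slide: spent slide, loose, same size (90 x 34 x 8 mm), lying face down: all blue on top with a thin rib frame, no white end, its notch on the mirrored corner (+x -y). Origin: centre of its underside as it lies, x to its notched end. Leave alone
- nest: squaring nest, fixed: aluminium base plate 126 x 86 x 4 mm (long along x) with a grey plinth 92 x 24 mm, whose top, 12 mm above the cart, is the pocket floor, and black walls round it. Origin: centre of the base plate's underside; x along the pocket to the end with the orange key
- nest_pocket (a point): centre of the 93 x 37 mm pocket's floor, axes as the nest's; the seated slide's origin and x lie here. Walls 6 mm above the floor, sloping lips to 10 mm. Orange key (9 x 9 mm, 6 mm above the floor) in the corner +x +y: only the notch fits there. No long walls from x = -27 to +27 mm: fingers may go down there beside the slide, to the base plate 8 mm below the floor
- reader: code reader, fixed: black base plate 80 mm wide, 6 mm high, from x = -45 to +150 mm; steel post at x = +132 mm with a grey head looking down at 45 degrees to the ring; the head fills x = +70 to +152 mm, 25 mm either side, 120 to 205 mm above the cart. Origin: on the cart top under the ring's centre; x towards post and head
- reader_ring (a point): centre of the white ring (36 mm outside diameter) on the top of the reader's base plate, 6 mm above the cart; axes as the reader's
- tweezers: steel tweezers, 122 mm long, 9 mm high, loose, lying between the slides and the reader; leave alone
- luer_0: small white stopcock, 28 x 44 x 13 mm, loose; leave alone
- clamp: small white tube pinch clamp, 11 x 40 x 18 mm, loose; leave alone
- head_3: the nearest of the tall black sensor heads on green caps that stand on the left of the work, fixed, about 80 mm across and under 190 mm high; the robot starts beside them, so cross above them. Origin: on the cart top at its centre
Not all that is in view belongs to the job. Leave any black look-alike of the slide alone.

How it is judged:
On the way:
1. the label-up slide lies flat and square in the nest's pocket, notch on the orange key, and has been let go (horizontal distance between slide and nest_pocket below 0.004 m and z of slide in the frame of nest_pocket between -0.002 and 0.002 m and angle between the x axis of slide and the x axis of nest_pocket, either way round below 0.06 rad and x of slide_label in the frame of nest_pocket above 0.02 m and angle between slide's own z axis and vertical below 0.04 rad and contact force between slide and the fingers below 0.1 N and linear speed of slide below 0.02 m/s), for 0.2 s.
At the end, for the whole second after the job is handed in: The gripper holds the slide still, off nest and reader, label up within 8 deg of level; middle of its frosted end within 15 mm of the ring's centre seen from above and 50 to 100 mm above the cart top; that end towards the head within 15 deg; the four bystanders each moved under 12 mm (horizontal distance between slide_label and reader_ring below 0.015 m and height (world z) of slide_label between 0.05 and 0.1 m and angle between the x axis of slide and the x axis of reader, either way round below 0.26 rad and x of slide_clear_end in the frame of reader below -0.045 m and angle between slide's own z axis and vertical below 0.14 rad and contact force between slide and the fingers above 1 N and contact force between slide and nest below 0.1 N and contact force between slide and reader below 0.1 N and linear speed of slide below 0.015 m/s and distance of each of spent_slide, tweezers, luer_0, clamp from where it was at the start of the episode below 0.012 m); the arm keeps its last pose, push and grip.
It fails at once if the face-down slide was disturbed (distance of spent_slide from where it was at the start of the episode above 0.012 m).
It fails at once if one of the small things round about was disturbed (distance of any of tweezers, luer_0, clamp from where it was at the start of the episode above 0.012 m).
It fails at once if the reader was touched (contact force between reader and anything else above 2 N).
It also fails if it takes over 58 s, if anything falls off the work surface, if the arm or the gripper's body presses on something with over 40 N, if the wrist force passes 120 N, or if a joint passes its speed limit or range.

## Working session

There is one attempt and no reset: what is moved stays moved. The work goes in short steps, Python scripts to look and compute and a tool call to move; the robot and the scene stay as the last step left them, time stands still between calls to the robot, and variables do not carry over. Pictures are saved under pics/ and viewed, at most 10 in all, crops included, and the job is handed in when it is done.

Besides the shell and the picture viewer there is one more tool, called after "Call:" by a JSON object that holds its "fn" and its "kwargs". drive_tool: Moves the arm, as the interface text tells. Shift numbers are shares of 0.1 m and turn numbers shares of 90 degrees, none past 1 either way. Its arguments: {"type":"object","properties":{"targets":{"type":"array","items":{"type":"object","properties":{"dx":{"type":"number","minimum":-1,"maximum":1},"dy":{"type":"number","minimum":-1,"maximum":1},"dz":{"type":"number","minimum":-1,"maximum":1},"yaw":{"type":"number","minimum":-1,"maximum":1},"fingers":{"type":"number"}}}},"squeeze":{"type":"number"}},"required":["targets"]}

```bash
mkdir -p pics
cat > h.py <<'E'
import numpy as np,cv2
from workcell import readout,grab_frame,camera_info,workorder,bot
from scipy.spatial.transform import Rotation as R
def pose():
    s=readout.observe(); T=np.eye(4); T[:3,:3]=R.from_euler('xyz',s['tool_rot']).as_matrix(); T[:3,3]=s['position']; return T
def camT(n,tool=None):
    c=camera_info(n); return c, (c['T'] if n!='wrist' else tool@np.array(c['hand_eye']))
def px2w(n,uv,z,tool=None):
    c,T=camT(n,tool); T=np.array(T)
    K=np.array([[c['fx'],0,c['cx']],[0,c['fy'],c['cy']],[0,0,1.]])
    p=cv2.undistortPoints(np.array(uv,float).reshape(-1,1,2),K,np.array(c['D'],float)).reshape(-1,2)
    d=np.c_[p[:,0],-p[:,1],-np.ones(len(p))]@T[:3,:3].T
    o=T[:3,3]; z=np.broadcast_to(z,len(p))
    return o+d*((z-o[2])/d[:,2])[:,None]
def w2px(n,P,tool=None):
    c,T=camT(n,tool); q=(np.c_[np.array(P).reshape(-1,3),np.ones(len(np.array(P).reshape(-1,3)))]@np.linalg.inv(T).T)[:,:3]
    q=q*[1,-1,-1]
    K=np.array([[c['fx'],0,c['cx']],[0,c['fy'],c['cy']],[0,0,1.]])
    return cv2.projectPoints(q,np.zeros(3),np.zeros(3),K,np.array(c['D'],float))[0].reshape(-1,2)
E
python3 - <<'E'
from h import *
s=readout.observe();print(s['clock'],s['position'],s['tool_rot'],s['grip_width'],bot.pinch_z)
for n in('top','side'):
    cv2.imwrite(f'pics/{n}0.png',grab_frame(n)); print(n,np.round(camera_info(n)['T'],3).tolist(),camera_info(n)['fx'])
print(np.round(camera_info('wrist')['hand_eye'],4).tolist())
E
```

```text
0.0 [ 0.17488172 -0.59969631  0.23072668] [-3.14048911e+00  9.95604301e-05  2.83792638e-01] 0.08543213081462873 0.0187
top [[-0.013, 0.998, -0.058, 0.441], [-1.0, -0.013, -0.008, -0.202], [-0.008, 0.058, 0.998, 1.493], [0.0, 0.0, 0.0, 1.0]] 617.6400501378863
side [[0.407, -0.485, 0.774, 1.45], [0.913, 0.224, -0.341, -0.578], [-0.008, 0.845, 0.534, 0.665], [0.0, 0.0, 0.0, 1.0]] 617.3360388594587
[[0.0002, 0.95, 0.3122, 0.0797], [1.0, -0.0003, 0.0003, 0.0011], [0.0004, 0.3122, -0.95, -0.1423], [0.0, 0.0, 0.0, 1.0]]
```

View pics/top0.png

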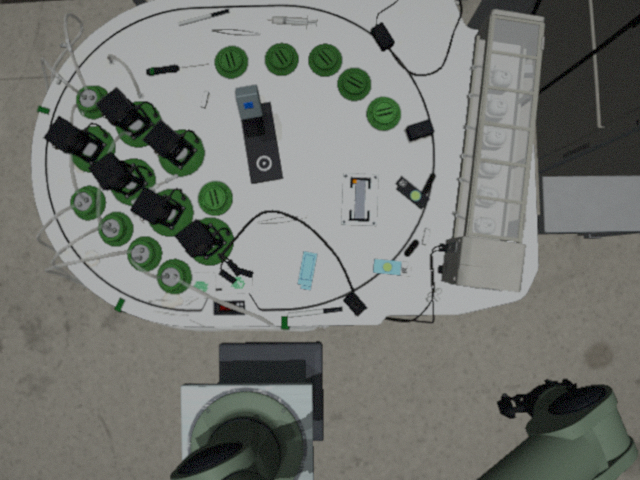

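View pics/side0.png

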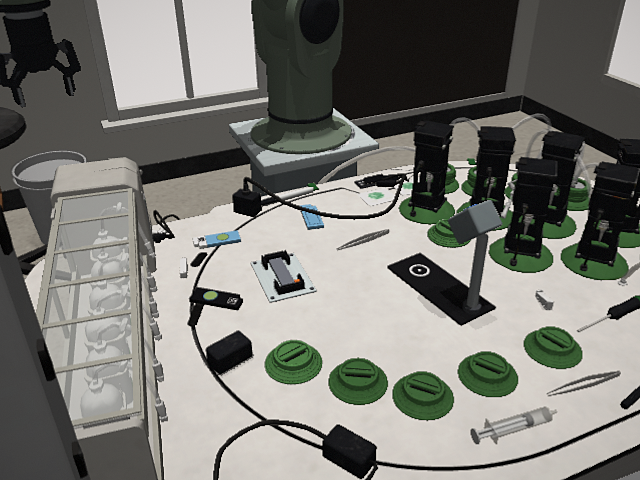

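Top view: the slide candidate is at (388,267), blue with a green window and a white end on the right. The spent slide is at (307,270), all blue with a rib frame. The black look-alike is at (411,190), the nest at (360,200) with its orange key near (353,180), and the reader ring at (264,163) with the head towards (247,100). The white stopcock and clamp are probably near (426,236) and (206,99). I choose (388,267) and will check it in a close crop.

Run:
```python
from h import *
t=cv2.imread('pics/top0.png');
def c(x,y,w,h,W,H): return cv2.resize(t[y:y+h,x:x+w],(W,H),interpolation=cv2.INTER_CUBIC)
a=c(365,250,50,37,400,296); b=c(335,170,50,60,400,480)[:,:]
d=c(230,80,60,110,300,550)
o=np.zeros((600,800,3),np.uint8); 
a=c(365,248,50,37,400,296); b=c(335,170,50,38,400,304)
b2=c(335,193,50,37,400,296); d=c(235,140,50,38,400,304)
o[:296,:400]=a;o[296:,:400]=b;o[:296,400:]=b2;o[296:,400:]=d
cv2.imwrite('pics/c1.png',o)
```

```text
(no output)
```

View pics/c1.png

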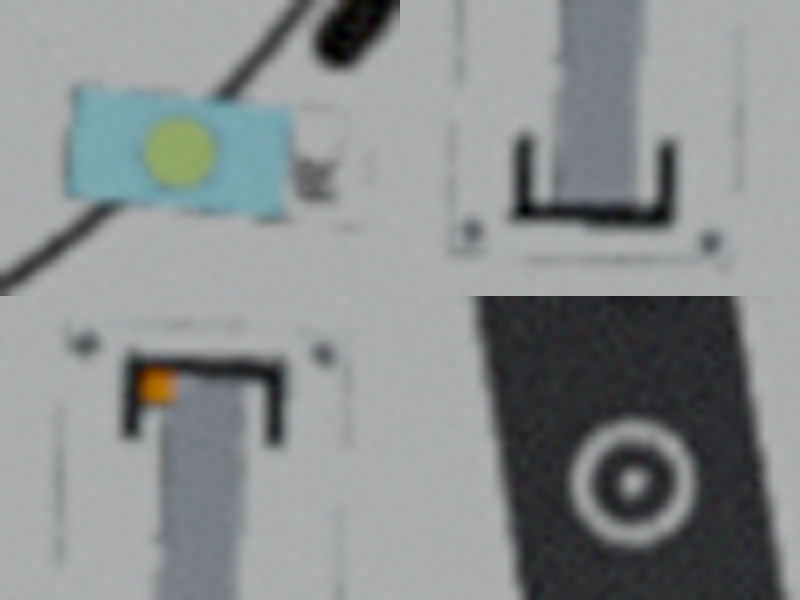

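The crop confirms the slide: the white end is on the right with a dot code, and the notch is at its upper right corner, near (350,110) in the crop. The nest's orange key is at its far-left corner, and the ring is centred at crop (633,483).

Run:
```python
from h import *
f=lambda u,v,ox,oy,cu=0,cv=0:((u-cu)/8+ox-.5+.0625,(v-cv)/8+oy-.5+.0625)
S=px2w('top',[f(*p,365,248) for p in[(75,87),(70,193),(290,108),(280,217),(180,152)]],.008)
e0=S[:2].mean(0);e1=S[2:4].mean(0);d=(e1-e0)[:2];print('slide blue len',np.hypot(*d),'w',np.linalg.norm(S[0]-S[1]),'c',e0[:2]+d/np.hypot(*d)*.045,'yaw',np.arctan2(d[1],d[0]), 'win',S[4])
A=px2w('top',[f(130,360,335,170,0,296),f(285,362,335,170,0,296)],.022)
B=px2w('top',[f(513,215,335,193,400),f(672,222,335,193,400)],.022)
print('nest',A,B);d=(A.mean(0)-B.mean(0))[:2];w=(A[0]-A[1]+B[0]-B[1]);print('c',(A.mean(0)+B.mean(0))/2,np.hypot(*d),np.arctan2(d[1],d[0]),np.arctan2(w[1],w[0])-np.pi/2)
P=px2w('top',[f(65,325,335,170,0,296),f(345,345,335,170,0,296),f(450,252,335,193,400),f(728,265,335,193,400)],.004);print('plate',P.mean(0))
r=px2w('top',[f(633,483,235,140,400,296)],.006);print('ring',r)
# reader axis from base edges
q=px2w('top',[(251,183),(282,180),(270,103)],.006);d=q[2]-q[1];print(q,np.arctan2(d[1],d[0]))
print(px2w('top',[(307,270),(285,217),(426,236),(206,99),(207,240),(411,190)],.005))
```

```text
slide blue len 0.06424370732854263 w 0.03183038183137179 c [ 0.43044955 -0.35710194] yaw -1.6900622439030988 win [ 0.43175066 -0.34466988  0.008     ]
nest [[ 0.64605783 -0.26031955  0.022     ]
 [ 0.64486317 -0.30680693  0.022     ]] [[ 0.54541381 -0.25365635  0.022     ]
 [ 0.54269961 -0.30109362  0.022     ]]
c [ 0.5947586  -0.28046911  0.022     ] 0.10159243456135078 -0.06095028838317127 -0.04159300841168356
plate [ 0.5945819  -0.28049993  0.004     ]
ring [[ 0.68719351 -0.04958677  0.006     ]]
[[ 0.63846893 -0.01840919  0.006     ]
 [ 0.64465859 -0.09392481  0.006     ]
 [ 0.83583065 -0.06571081  0.006     ]] 0.1465265981472032
[[ 0.42600169 -0.152167    0.005     ]
 [ 0.55457152 -0.10038345  0.005     ]
 [ 0.5040952  -0.4405594   0.005     ]
 [ 0.84954685  0.09288677  0.005     ]
 [ 0.50126505  0.08961834  0.005     ]
 [ 0.61625717 -0.40660994  0.005     ]]
```

Call:
{"fn": "drive_tool", "kwargs": {"targets": [{"dx": 0.391, "dy": -0.2025, "fingers": 0}, {"dx": 0.391, "dy": -0.2025}, {"dx": 0.391, "dy": -0.2025}, {"dx": 0.391, "dy": -0.2025}, {"dx": 0.391, "dy": -0.2025}, {"dx": 0.391, "dy": -0.2025}, {"dx": 0.391, "dy": -0.2025}, {"dx": 0.391, "dy": -0.2025}, {"yaw": -0.0928, "dz": 0.125}, {"yaw": -0.0928, "dz": 0.125}, {"yaw": -0.0928, "dz": 0.125}, {"yaw": -0.0928, "dz": 0.125}, {"yaw": -0.0928, "dz": 0.125}, {"yaw": -0.0928, "dz": 0.125}, {"yaw": -0.0928, "dz": 0.125}, {"yaw": -0.0928, "dz": 0.125}, {"dx": 0}, {"dx": 0}, {"dx": 0}]}}

```text
invalid input
```

Run:
```python
from h import *
s=readout.observe();np.save('w1.npy',pose());cv2.imwrite('pics/w1.png',grab_frame('wrist'))
print(s['clock'],s['position'],s['tool_rot'],np.round(s['qpos'],2),s['force'])
# predicted slide centre/top corners
c=np.array([.43045,-.3571]);a=-1.69;M=np.array([[np.cos(a),-np.sin(a)],[np.sin(a),np.cos(a)]])
print(w2px('wrist',[[*(c+M@p),.008] for p in np.array([[0,0],[.021,.017],[.021,-.017],[-.045,.017],[-.045,-.017]])],pose()))
```

```text
0.1 [ 0.17488361 -0.59973136  0.23080325] [-3.14061231e+00  7.23935783e-05  2.83762747e-01] [ 1.22  0.52 -0.04  1.6   0.02  1.02 -0.11] [-0.28748693  0.36394544  0.05215395]
[[  66.22990718 -296.92858468]
 [ 105.90767679 -312.71953659]
 [  94.85291651 -243.0238837 ]
 [  -7.37343577 -381.38132276]
 [ -13.67270593 -305.09651832]]
```

View pics/w1.png

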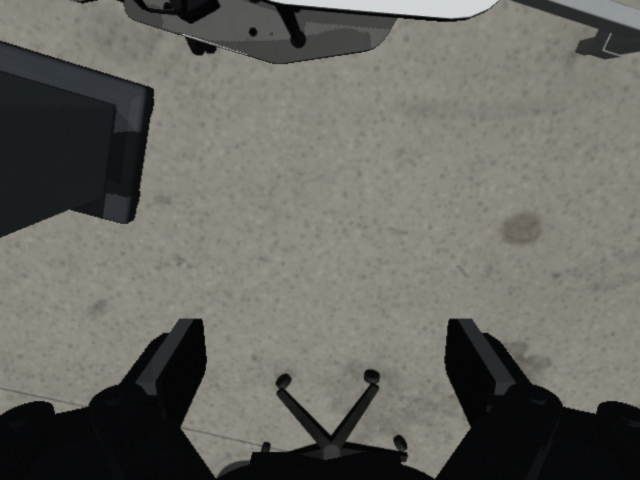

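The move was refused, probably because every row needs all five keys. The picture shows only floor and the open fingers. I'll resend it with full rows.

Call:
{"fn": "drive_tool", "kwargs": {"squeeze": 40, "targets": [{"dx": 0.391, "dy": -0.2025, "dz": 0, "yaw": 0, "fingers": 0}, {"dx": 0.391, "dy": -0.2025, "dz": 0, "yaw": 0, "fingers": 0}, {"dx": 0.391, "dy": -0.2025, "dz": 0, "yaw": 0, "fingers": 0}, {"dx": 0.391, "dy": -0.2025, "dz": 0, "yaw": 0, "fingers": 0}, {"dx": 0.391, "dy": -0.2025, "dz": 0, "yaw": 0, "fingers": 0}, {"dx": 0.391, "dy": -0.2025, "dz": 0, "yaw": 0, "fingers": 0}, {"dx": 0.391, "dy": -0.2025, "dz": 0, "yaw": 0, "fingers": 0}, {"dx": 0.391, "dy": -0.2025, "dz": 0, "yaw": 0, "fingers": 0}, {"dx": 0, "dy": 0, "dz": 0.125, "yaw": -0.0928, "fingers": 0}, {"dx": 0, "dy": 0, "dz": 0.125, "yaw": -0.0928, "fingers": 0}, {"dx": 0, "dy": 0, "dz": 0.125, "yaw": -0.0928, "fingers": 0}, {"dx": 0, "dy": 0, "dz": 0.125, "yaw": -0.0928, "fingers": 0}, {"dx": 0, "dy": 0, "dz": 0.125, "yaw": -0.0928, "fingers": 0}, {"dx": 0, "dy": 0, "dz": 0.125, "yaw": -0.0928, "fingers": 0}, {"dx": 0, "dy": 0, "dz": 0.125, "yaw": -0.0928, "fingers": 0}, {"dx": 0, "dy": 0, "dz": 0.125, "yaw": -0.0928, "fingers": 0}, {"dx": 0, "dy": 0, "dz": 0, "yaw": 0, "fingers": 0}, {"dx": 0, "dy": 0, "dz": 0, "yaw": 0, "fingers": 0}, {"dx": 0, "dy": 0, "dz": 0, "yaw": 0, "fingers": 0}]}}

```text
clock: 2.05
position: [0.4301, -0.3571, 0.1319]
tool_rot: [3.141, 0.0, 1.446]
force: [1.2, -0.3, -0.3]
grip_width: 0.0856
finger_force: 0.0
```

Run:
```python
from h import *
s=readout.observe();np.save('w1.npy',pose());cv2.imwrite('pics/w1b.png',grab_frame('wrist'))
print(s['clock'],s['position'],s['tool_rot'],np.round(s['qpos'],2))
c=np.array([.43045,-.3571]);a=-1.69;M=np.array([[np.cos(a),-np.sin(a)],[np.sin(a),np.cos(a)]])
print(w2px('wrist',[[*(c+M@p),.008] for p in np.array([[0,0],[.021,.017],[.021,-.017],[-.045,.017],[-.045,-.017]])],pose()))
```

```text
2.05 [ 0.43014657 -0.35711987  0.13193528] [3.14097726e+00 4.76683435e-04 1.44624451e+00] [ 0.86  0.57 -0.38  1.85  0.28  0.78  0.21]
[[325.35474315 227.55993368]
 [350.34648405 256.92722024]
 [300.61494227 257.11636833]
 [351.90812397 159.29545173]
 [298.23698117 159.52095203]]
```

View pics/w1b.png

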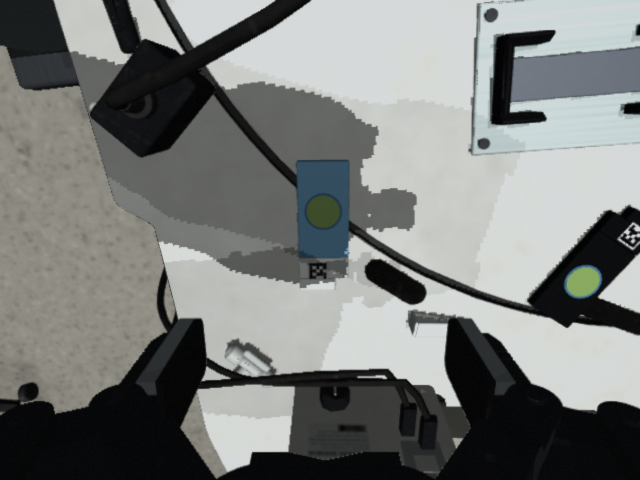

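The frame shows the slide centred near (324,225), blue end up at (297–349,160), white end with the dot code at rows 258–285. The stopcock is near (248,357), the clamp near (432,322), and a cable leaves the slide's right side near (350,225). I'll grip 10 mm towards the blue end to stay clear of that cable.

Call:
{"fn": "drive_tool", "kwargs": {"squeeze": 40, "targets": [{"dx": 0.05, "dy": 0, "dz": 0.2, "yaw": 0, "fingers": 0.38}, {"dx": 0.047, "dy": 0, "dz": 0.2, "yaw": 0, "fingers": 0.38}, {"dx": 0, "dy": 0, "dz": 0.2, "yaw": 0, "fingers": 0.38}, {"dx": 0, "dy": 0, "dz": 0.2, "yaw": 0, "fingers": 0.38}, {"dx": 0, "dy": 0, "dz": 0.2, "yaw": 0, "fingers": 0.38}, {"dx": 0, "dy": 0, "dz": 0.15, "yaw": 0, "fingers": 0.38}, {"dx": 0, "dy": 0, "dz": 0.1, "yaw": 0, "fingers": 0.38}, {"dx": 0, "dy": 0, "dz": 0.05, "yaw": 0, "fingers": 0.38}, {"dx": 0, "dy": 0, "dz": 0, "yaw": 0, "fingers": 0.38}, {"dx": 0, "dy": 0, "dz": 0, "yaw": 0, "fingers": 0.38}]}}

```text
clock: 3.1
position: [0.4314, -0.3475, 0.0019]
tool_rot: [3.141, 0.0, 1.45]
force: [0.4, 0.5, 0.3]
grip_width: 0.0527
finger_force: 0.0
```

Run:
```python
from h import *
cv2.imwrite('pics/s2.png',cv2.resize(grab_frame('side')[190:290,150:283],(798,600),interpolation=cv2.INTER_CUBIC))
```

```text
(no output)
```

View pics/s2.png

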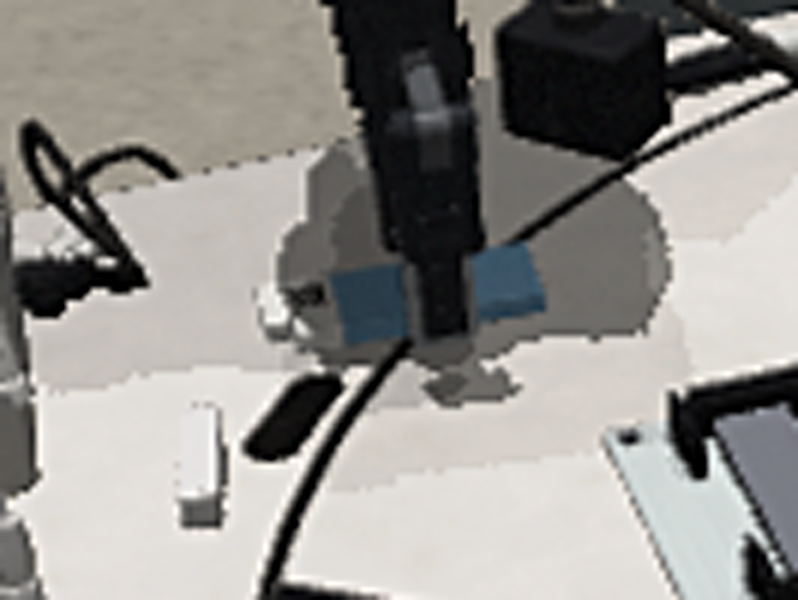

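The near finger stands beside the slide at crop (440,320), almost down to the table and clear of the cable. Closing now.

Call:
{"fn": "drive_tool", "kwargs": {"squeeze": 40, "targets": [{"dx": 0, "dy": 0, "dz": 0, "yaw": 0, "fingers": 0.7}, {"dx": 0, "dy": 0, "dz": 0, "yaw": 0, "fingers": 1}, {"dx": 0, "dy": 0, "dz": 0, "yaw": 0, "fingers": 1}, {"dx": 0, "dy": 0, "dz": 0, "yaw": 0, "fingers": 1}, {"dx": 0, "dy": 0, "dz": 0, "yaw": 0, "fingers": 1}, {"dx": 0, "dy": 0, "dz": 0, "yaw": 0, "fingers": 1}, {"dx": 0, "dy": 0, "dz": 0, "yaw": 0, "fingers": 1}]}}

```text
clock: 3.85
position: [0.4313, -0.3476, 0.0021]
tool_rot: [3.141, 0.001, 1.45]
force: [-1.5, 2.2, 10.0]
grip_width: 0.0325
finger_force: 39.0
```

Call:
{"fn": "drive_tool", "kwargs": {"squeeze": 40, "targets": [{"dx": 0, "dy": 0, "dz": -0.1, "yaw": 0, "fingers": 1}, {"dx": 0, "dy": 0, "dz": -0.3, "yaw": 0, "fingers": 1}, {"dx": 0, "dy": 0, "dz": -0.4, "yaw": 0, "fingers": 1}, {"dx": 0, "dy": 0, "dz": -0.3, "yaw": 0, "fingers": 1}, {"dx": 0.171, "dy": 0.289, "dz": 0, "yaw": 0, "fingers": 1}, {"dx": 0.171, "dy": 0.289, "dz": 0, "yaw": 0, "fingers": 1}, {"dx": 0.171, "dy": 0.289, "dz": 0, "yaw": 0, "fingers": 1}, {"dx": 0.171, "dy": 0.289, "dz": 0, "yaw": 0, "fingers": 1}, {"dx": 0.171, "dy": 0.289, "dz": 0, "yaw": 0, "fingers": 1}, {"dx": 0, "dy": 0, "dz": 0, "yaw": -0.0949, "fingers": 1}, {"dx": 0, "dy": 0, "dz": 0, "yaw": -0.0949, "fingers": 1}, {"dx": 0, "dy": 0, "dz": 0, "yaw": -0.0949, "fingers": 1}, {"dx": 0, "dy": 0, "dz": 0, "yaw": -0.0949, "fingers": 1}, {"dx": 0, "dy": 0, "dz": 0, "yaw": -0.0949, "fingers": 1}, {"dx": 0, "dy": 0, "dz": 0, "yaw": -0.0949, "fingers": 1}, {"dx": 0, "dy": 0, "dz": 0, "yaw": -0.0949, "fingers": 1}, {"dx": 0, "dy": 0, "dz": 0, "yaw": -0.0949, "fingers": 1}, {"dx": 0, "dy": 0, "dz": 0, "yaw": -0.0949, "fingers": 1}, {"dx": 0, "dy": 0, "dz": 0, "yaw": -0.0949, "fingers": 1}, {"dx": 0, "dy": 0, "dz": 0, "yaw": -0.0949, "fingers": 1}]}}

```text
clock: 5.85
position: [0.5847, -0.2801, 0.1121]
tool_rot: [-3.141, 0.0, 3.096]
force: [0.3, 0.2, -0.1]
grip_width: 0.0324
finger_force: 40.3
```

Call:
{"fn": "drive_tool", "kwargs": {"targets": [{"dx": 0, "dy": 0, "dz": 0, "yaw": 0, "fingers": 1}, {"dx": 0, "dy": 0, "dz": 0, "yaw": 0, "fingers": 1}, {"dx": 0, "dy": 0, "dz": 0, "yaw": 0, "fingers": 1}]}}

```text
clock: 6.15
position: [0.5848, -0.2799, 0.1116]
tool_rot: [-3.141, 0.0, 3.086]
force: [0.4, -0.7, -0.8]
grip_width: 0.0326
finger_force: 40.3
```

Run:
```python
from h import *
np.save('w3.npy',pose());cv2.imwrite('pics/w3.png',grab_frame('wrist'))
s=readout.observe();print(np.round(s['qpos'],2),s['position'],s['tool_rot'])
```

```text
[ 0.82  0.8  -0.75  1.6   0.63  0.99  1.39] [ 0.58487152 -0.27985098  0.11157189] [-3.14124377e+00  1.08431956e-04  3.08684758e+00]
```

View pics/w3.png

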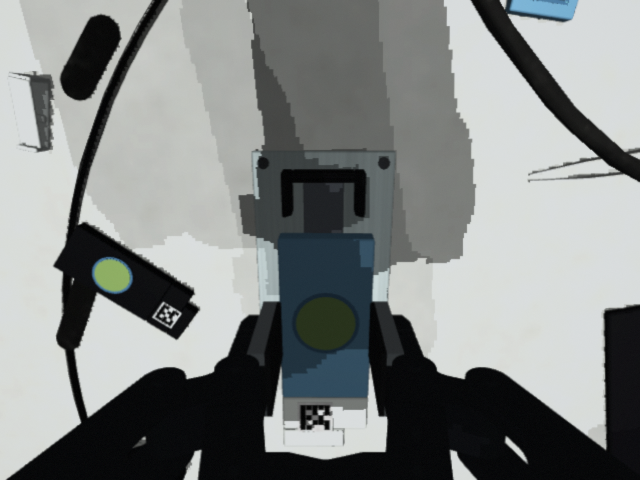

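The slide is held square. Its blue end is at (279–373,234), the blue/white edge at (281–368,397), and the notch at lower right, near (356,437). The nest's −x end wall runs (281–366,170), with plate corners at (253,151) and (396,151).

Run:
```python
from h import *
T=np.load('w3.npy')
c,CT=camT('wrist',T)
K=np.array([[c['fx'],0,c['cx']],[0,c['fy'],c['cy']],[0,0,1.]])
# tool frame: slide x = -tool x ; fit (x,y,z,yaw) of slide top in tool frame, level
from scipy.optimize import least_squares
obj=np.array([[-45,-17],[-45,17],[21,-17],[21,17],[45,-17]])*1e-3
uv=np.array([[279,234],[373.5,234],[281.5,397],[368.5,397],[285,444.5]])
def W(p):
    a=p[3];x,y=obj.T
    return np.c_[p[0]+x*np.cos(a)-y*np.sin(a),p[1]+x*np.sin(a)+y*np.cos(a),np.full(5,p[2])]
r=least_squares(lambda p:(w2px('wrist',W(p),T)-uv).ravel(),[.595,-.28,.12,-.05])
print('slide in hand (top centre)',r.x,'res',r.fun.round(1)); print('TCP',T[:3,3])
P=px2w('wrist',[(253,151),(396,151)],.004,T); Q=px2w('wrist',[(281,170),(366,170)],.022,T)
for A,o in((P,.063),(Q,.0508)):
    d=A[1]-A[0];a=np.arctan2(d[1],d[0])-np.pi/2;m=A.mean(0)
    print('nest c',m[:2]+o*np.array([np.cos(-.05),np.sin(-.05)]),'yaw',a,np.linalg.norm(d))
np.save('sl.npy',r.x)
# all predicted pixels for top-view nest estimate
n=np.array([.5947,-.2805]);a=-.05;M=np.array([[np.cos(a),-np.sin(a)],[np.sin(a),np.cos(a)]])
print(w2px('wrist',[[*(n+M@[-.063,s*.043]),.004] for s in(-1,1)],T))
```

```text
slide in hand (top centre) [ 0.59280978 -0.28119989  0.11755092 -0.05727011] res [-2.3  0.8  2.1  1.   0.8 -1.4  0.6 -1.2 -1.1  0.7]
TCP [ 0.58479743 -0.27992377  0.11158942]
nest c [ 0.59454002 -0.28160432] yaw -0.055458472951714244 0.08441497598717841
nest c [ 0.59074294 -0.28199077] yaw -0.055427553477954694 0.04726744297124886
[[253.57371609 151.5763523 ]
 [399.24362333 150.75774414]]
```

Call:
{"fn": "drive_tool", "kwargs": {"targets": [{"dx": -0.015, "dy": -0.006, "dz": 0.2, "yaw": 0, "fingers": 1}, {"dx": 0, "dy": 0, "dz": 0.25, "yaw": 0, "fingers": 1}, {"dx": 0, "dy": 0, "dz": 0.2, "yaw": 0, "fingers": 1}, {"dx": 0, "dy": 0, "dz": 0.15, "yaw": 0, "fingers": 1}, {"dx": 0, "dy": 0, "dz": 0, "yaw": 0, "fingers": 1}, {"dx": 0, "dy": 0, "dz": 0, "yaw": 0, "fingers": 1}, {"dx": 0, "dy": 0, "dz": 0, "yaw": 0, "fingers": 1}]}}

```text
clock: 6.9
position: [0.5869, -0.2806, 0.0323]
tool_rot: [-3.141, 0.001, 3.089]
force: [-0.1, 0.3, -0.7]
grip_width: 0.0327
finger_force: 40.3
```

Run:
```python
from h import *
np.save('w4.npy',pose());im=grab_frame('wrist');cv2.imwrite('pics/w4full.png',im)
cv2.imwrite('pics/w4.png',cv2.resize(im[180:480,200:450],(500,600),interpolation=cv2.INTER_CUBIC)[:, :])
s=readout.observe();print(s['position'],s['tool_rot'],s['force'])
```

```text
[ 0.58687283 -0.28072152  0.03228861] [-3.14113829e+00  1.32643422e-03  3.08942406e+00] [ 0.43123658  0.39499678 -0.18572322]
```

View pics/w4.png

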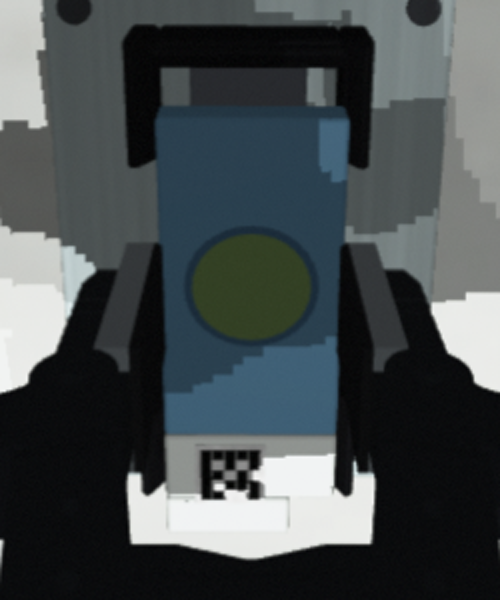

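Slide held over the pocket. In the crop, its lower blue-end edge runs (158–345,107), the end wall spans x 124–373 with its outer edge near row 27 and inner edge near row 67, and the plate holes are at (74,10) and (424,10).

Run:
```python
from h import *
T=np.load('w4.npy'); zb=T[2,3]-.002
g=lambda L:[(u/2+200-.25,v/2+180-.25) for u,v in L]
Ti=np.linalg.inv(T)
def t(L,z):
    P=px2w('wrist',g(L),z,T); return (np.c_[P,np.ones(len(P))]@Ti.T)[:,:2].round(4)*1e3
print('slide end bottom',t([(158,107),(345,107)],zb)); print('slide end top',t([(155,117),(348,117)],zb+.008))
print('slide blue edge',t([(166,435),(336,436)],zb+.008),'white end',t([(168,530)],zb+.008))
print('wall outer z22',t([(124,40),(373,40),(131,27),(366,27)],.022),'inner z18',t([(161,67),(337,67)],.018),'inner z12',t([(190,67),(307,67)],.012))
print('wall side ends',t([(128,165),(368,165)],.022))
print('plate holes',t([(74,10),(424,10)],.004))
```

```text
slide end bottom [[ 35.1 -17.9]
 [ 35.1  16. ]]
slide end top [[ 35.7 -17.6]
 [ 35.7  15.7]]
slide blue edge [[-29.8 -17.7]
 [-30.   15.6]] white end [[-52.9 -18. ]]
wall outer z22 [[ 45.6 -24.8]
 [ 45.6  21.8]
 [ 48.1 -23.4]
 [ 48.1  20.4]] inner z18 [[ 39.4 -18.5]
 [ 39.4  15.6]] inner z12 [[ 37.8 -13.3]
 [ 37.8  10.2]]
wall side ends [[ 20.6 -25.2]
 [ 20.6  21.9]]
plate holes [[ 47.9 -37.6]
 [ 47.9  34.7]]
```

Call:
{"fn": "drive_tool", "kwargs": {"squeeze": 25, "targets": [{"dx": 0.017, "dy": -0.005, "dz": 0.03, "yaw": 0, "fingers": 1}, {"dx": 0, "dy": 0, "dz": 0.03, "yaw": 0, "fingers": 1}, {"dx": 0, "dy": 0, "dz": 0.03, "yaw": 0, "fingers": 1}, {"dx": 0, "dy": 0, "dz": 0.03, "yaw": 0, "fingers": 1}, {"dx": 0, "dy": 0, "dz": 0.02, "yaw": 0, "fingers": 1}, {"dx": 0, "dy": 0, "dz": 0, "yaw": 0, "fingers": 1}, {"dx": 0, "dy": 0, "dz": 0, "yaw": 0, "fingers": 1}]}}

```text
clock: 7.65
position: [0.5846, -0.2809, 0.0173]
tool_rot: [3.142, -0.0, 3.09]
force: [-0.3, 0.0, 0.7]
grip_width: 0.0325
finger_force: 40.3
```

Call:
{"fn": "drive_tool", "kwargs": {"squeeze": 25, "targets": [{"dx": 0, "dy": 0, "dz": 0.015, "yaw": 0, "fingers": 1}, {"dx": 0, "dy": 0, "dz": 0.01, "yaw": 0, "fingers": 1}, {"dx": 0, "dy": 0, "dz": 0.007, "yaw": 0, "fingers": 1}, {"dx": 0, "dy": 0, "dz": 0, "yaw": 0, "fingers": 1}, {"dx": 0, "dy": 0, "dz": 0, "yaw": 0, "fingers": 1}]}}

```text
clock: 8.15
position: [0.5846, -0.2809, 0.0142]
tool_rot: [-3.142, -0.0, 3.09]
force: [-1.5, 0.2, 1.7]
grip_width: 0.0326
finger_force: 40.5
```

Call:
{"fn": "drive_tool", "kwargs": {"squeeze": 40, "targets": [{"dx": 0, "dy": 0, "dz": 0.005, "yaw": 0, "fingers": 0.4}, {"dx": 0, "dy": 0, "dz": 0, "yaw": 0, "fingers": 0.4}, {"dx": 0, "dy": 0, "dz": 0, "yaw": 0, "fingers": 0.4}, {"dx": 0, "dy": 0, "dz": 0, "yaw": 0, "fingers": 0.4}, {"dx": 0, "dy": 0, "dz": 0, "yaw": 0, "fingers": 0.4}, {"dx": 0, "dy": 0, "dz": 0, "yaw": 0, "fingers": 0.4}]}}

```text
clock: 8.75
position: [0.5846, -0.2809, 0.0136]
tool_rot: [3.142, 0.0, 3.09]
force: [-0.6, 0.2, -0.9]
grip_width: 0.0515
finger_force: 0.0
```

Run:
```python
from h import *
np.save('w5.npy',pose())
a=cv2.resize(grab_frame('wrist')[180:480,200:450],(500,600),interpolation=cv2.INTER_CUBIC)
b=cv2.resize(grab_frame('side')[235:310,240:328],(300,256),interpolation=cv2.INTER_CUBIC)
o=np.zeros((600,800,3),np.uint8);o[:,:500]=a;o[:256,500:]=b;cv2.imwrite('pics/w5.png',o)
```

```text
(no output)
```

View pics/w5.png

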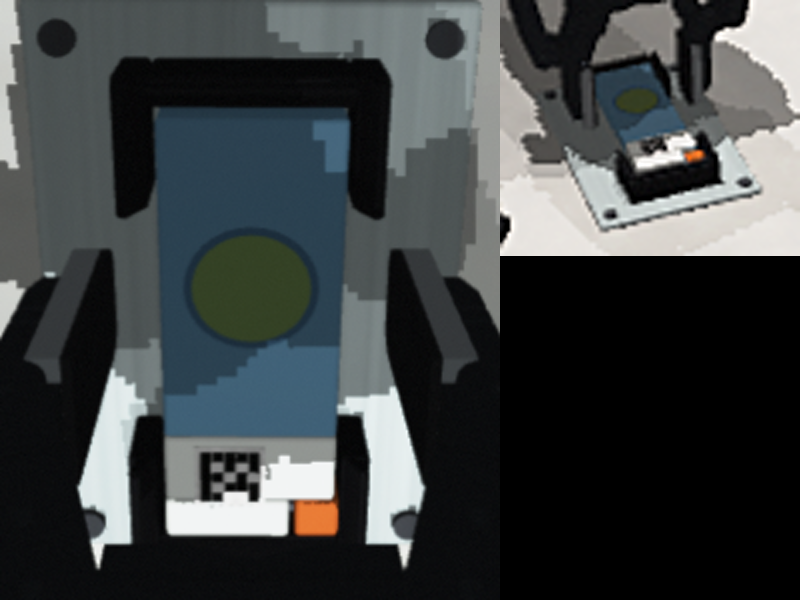

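The slide is seated: notch on the orange key at (316,517), flat inside the black walls, fingers open and clear. Regripping and lifting.

Call:
{"fn": "drive_tool", "kwargs": {"squeeze": 40, "targets": [{"dx": 0, "dy": 0, "dz": 0, "yaw": 0, "fingers": 1}, {"dx": 0, "dy": 0, "dz": 0, "yaw": 0, "fingers": 1}, {"dx": 0, "dy": 0, "dz": 0, "yaw": 0, "fingers": 1}, {"dx": 0, "dy": 0, "dz": 0, "yaw": 0, "fingers": 1}, {"dx": 0, "dy": 0, "dz": 0, "yaw": 0, "fingers": 1}, {"dx": 0, "dy": 0, "dz": 0, "yaw": 0, "fingers": 1}, {"dx": 0, "dy": 0, "dz": -0.05, "yaw": 0, "fingers": 1}, {"dx": 0, "dy": 0, "dz": -0.1, "yaw": 0, "fingers": 1}, {"dx": 0, "dy": 0, "dz": -0.2, "yaw": 0, "fingers": 1}, {"dx": 0, "dy": 0, "dz": -0.2, "yaw": 0, "fingers": 1}, {"dx": 0, "dy": 0, "dz": 0, "yaw": 0, "fingers": 1}, {"dx": 0, "dy": 0, "dz": 0, "yaw": 0, "fingers": 1}]}}

```text
clock: 10.05
position: [0.585, -0.2813, 0.0701]
tool_rot: [-3.141, 0.001, 3.089]
force: [0.0, 0.2, -0.6]
grip_width: 0.0326
finger_force: 39.9
```

Call:
{"fn": "drive_tool", "kwargs": {"squeeze": 40, "targets": [{"dx": -0.065, "dy": 0.287, "dz": 0, "yaw": 0, "fingers": 1}, {"dx": -0.065, "dy": 0.287, "dz": 0, "yaw": 0, "fingers": 1}, {"dx": -0.065, "dy": 0.287, "dz": 0, "yaw": 0, "fingers": 1}, {"dx": -0.065, "dy": 0.287, "dz": 0, "yaw": 0, "fingers": 1}, {"dx": -0.065, "dy": 0.287, "dz": 0, "yaw": 0, "fingers": 1}, {"dx": -0.065, "dy": 0.287, "dz": 0, "yaw": 0, "fingers": 1}, {"dx": -0.065, "dy": 0.287, "dz": 0, "yaw": 0, "fingers": 1}, {"dx": -0.065, "dy": 0.287, "dz": 0, "yaw": 0, "fingers": 1}, {"dx": 0, "dy": 0, "dz": 0, "yaw": -0.062, "fingers": 1}, {"dx": 0, "dy": 0, "dz": 0, "yaw": -0.062, "fingers": 1}, {"dx": 0, "dy": 0, "dz": 0, "yaw": 0, "fingers": 1}, {"dx": 0, "dy": 0, "dz": 0, "yaw": 0, "fingers": 1}, {"dx": 0, "dy": 0, "dz": 0, "yaw": 0, "fingers": 1}, {"dx": 0, "dy": 0, "dz": 0, "yaw": 0, "fingers": 1}]}}

```text
clock: 11.45
position: [0.6484, -0.0545, 0.0686]
tool_rot: [-3.142, -0.0, -3.0]
force: [0.1, -0.5, -0.4]
grip_width: 0.0326
finger_force: 39.9
```

Run:
```python
from h import *
w=grab_frame('wrist');sd=grab_frame('side')
a=cv2.resize(w,(640,480))[:, :][140:480,140:540]
b=cv2.resize(sd[180:350,380:520],(400,486),interpolation=cv2.INTER_CUBIC)
o=np.zeros((500,800,3),np.uint8);o[:340,:400]=a;o[:486,400:]=b;cv2.imwrite('pics/w6.png',o)
print(readout.observe())
```

```text
{'clock': 11.55, 'qpos': array([ 0.46092415,  0.87033282, -0.75637004,  1.61438951,  0.70263812,
        0.94759277,  1.16822624]), 'qd': array([-0.00024332,  0.00205249, -0.0001425 ,  0.00040401,  0.00206582,
       -0.00021776,  0.00422659]), 'joint_efforts': array([ 4.62144997e-02, -1.06813331e+02, -1.97377467e+01, -2.70406938e+01,
        1.01459314e-02, -4.29557302e-03, -4.02009767e-02]), 'position': array([ 0.6484191 , -0.05440351,  0.06865366]), 'tool_rot': array([-3.14152707e+00,  2.89672882e-05, -2.99966102e+00]), 'force': array([0.51651363, 0.17821673, 0.19576278]), 'moment': array([-0.00910457,  0.10929947,  0.01100715]), 'finger_force': 39.9029266834259, 'grip_width': 0.03255678379795825}
```

View pics/w6.png

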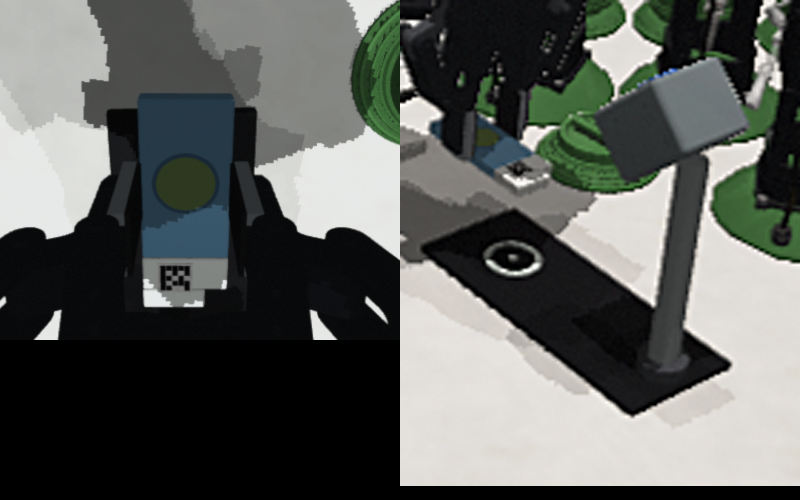

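The slide is held level, white end towards the head. I'll check the label at (525,173) and the ring at (513,259) numerically in the side view.

Run:
```python
from h import *
g=lambda u,v:((u-400)/2.857+380,v/2.857+180)
print(px2w('side',[g(525,173),g(513,259)],[.0747,.006]))
P=px2w('side',[g(515,209),g(730,364),g(422,245),g(633,414)],.006);
for d in(P[1]-P[0],P[3]-P[2]):print(np.arctan2(d[1],d[0]),np.linalg.norm(d))
```

```text
[[ 0.69360957 -0.05017391  0.0747    ]
 [ 0.68811517 -0.04920329  0.006     ]]
0.14843937221966738 0.19260210115912707
0.14080902682078136 0.19548326453137377
```

```bash
python3 -c "
from h import *
print(workorder.job_done())"
```

```text
the job is handed in; nothing more can be done
None
```

The slide was seated and released in the nest with its notch on the key. It was then picked up again and handed in held level, label up, about 5 mm from the ring centre and about 75 mm above the cart; the verdict was not shown.

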